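# Dock the slide box on the reader's ramp

### The job

Push the grey lidded slide box from the flat foot of the loading stand up the ramp, gently (never pressing on it with more than 15 N, the slides are glass), until its rear edge drops behind the lip and it lies flat on the ramp, held there. Then back off, press the reader's load button fully down once the box is home, and let it go. Leave everything else on the bench where it is.

Things in the scene. Friction and masses are not known exactly. Their poses are not given: they have to be found in the camera images.
- stand: Fixed aluminium loading stand, 540 x 118 mm. Origin on the bench; x is level and is the push direction, z up. x = -240 to -60 mm: flat apron, its top 4 mm above the bench, open at its -x end; from x = -60 mm a ramp rises; x = 200 to 300 mm: white reader head, 130 mm wide, 125 mm high. Guide rails 14 mm high run along both sides of apron and ramp, 104 mm apart inside.
- ramp: Sloping surface of the ramp (part of the stand), 0.21 rad (12 deg) steep. Origin at its foot, mid-width, on the surface; x points up the slope, z square out of the surface. Pushing the box along apron and ramp takes about 1 to 8 N, most where its front climbs the lip. Fingers that press on the box can hold its rear edge up behind the lip; it drops when they back away.
- lip_mid (a point): Point on the ramp (x = 85 mm) about which a steel cradle is shifted along the slope by up to 12 mm either way; where it now stands is not measured. The cradle has a lip bar across the ramp, 6 mm high, with a 30 mm gentle lead-in and a steep uphill face, and a sprung rubber-faced pad 123 mm uphill of that face (3 N per mm, 12 mm travel, then solid): the box has 3 mm of room between.
- slide_box: Closed grey plastic slide box, dark seam, paper label on its lid, 120 mm long (x), 96 mm wide, 40 mm high, 0.3 to 0.6 kg, too wide to grasp. Origin at the centre of its underside, z up. It starts flat on the apron, x roughly along the push direction; the rear face to push on is 60 mm behind the origin. Home, it lies flat on the ramp, its origin at ramp x = 133 to 161 mm.
- load_button_top (a point): Centre of the top of the round grey load button (28 mm across, in a black collar) on top of the reader head; it is pressed straight down.
- load_button (a joint): Travel of the load button in m: 0 released, 0.006 fully down; sprung, about 5 N at the bottom.
- beaker: Bystander: glass beaker, 70 mm across, 85 mm high. Origin under its centre.
- reagent_bottle: Bystander: amber bottle, 68 mm across, 130 mm high. Origin under its centre.
- tip_box: Bystander: pipette-tip box, 117 x 82 x 51 mm. Origin under its centre.
- spare_box: Bystander: a second slide box of the same size, lying on the bench beside the stand, not on it. Origin under its centre.
- timer: Bystander: flat white bench timer, 60 x 60 x 20 mm. Origin under its centre.
- vial: Bystander: small amber jar, 28 mm across, 50 mm high, standing close beside the stand. Origin under its centre.
- slide_mailer: Bystander: white slide mailer, 80 x 30 x 20 mm, lying close beside the stand. Origin under its centre.
Things that resemble listed ones, but are neither listed nor needed, are in the scene too. What is shaped like the slide_box but yellow is not meant.

How it is judged:
On the way, in this order (a step that is already met when the one before it is completed fails the run):
1. the box has dropped behind the lip and lies flat on the ramp (x of slide_box in the frame of ramp above 0.125 m and z of slide_box in the frame of ramp below 0.0018 m and angle between the z axis of slide_box and the z axis of ramp, either way round below 0.03 rad), for 0.2 s.
2. then the load button is pressed fully down (value of joint load_button above 0.0045 m), for 0.05 s.
At the end, for the whole second after the job is handed in: The slide box rests behind the lip: its origin more than 125 mm up the ramp, its underside within 1.8 mm of the ramp surface and parallel to it within 0.03 rad, at rest; the load button has been pressed (more than 4.5 mm) after that and is released (under 2 mm) (all of step 1 and linear speed of slide_box below 0.01 m/s and value of joint load_button below 0.002 m); the robot touches nothing.
It fails at once if the hand presses on the slide box with more than 15 N (contact force between any of the fingers, the arm and slide_box above 15 N).
It fails at once if the load button is pressed before the box is up behind the lip (value of joint load_button above 0.003 m and x of slide_box in the frame of ramp below 0.12 m).
It fails at once if another thing on the bench is moved by more than 30 mm (distance of any of beaker, reagent_bottle, tip_box, spare_box, timer, vial, slide_mailer from where it was at the start of the episode above 0.03 m).
It also fails if it takes over 64 s, if anything falls off the work surface, if the arm or the gripper's body presses on something with over 40 N, if the wrist force passes 120 N, or if a joint passes its speed limit or range.

### The arm

A 6-joint arm with a two-finger parallel gripper is mounted at the origin on the work surface. World frame = base frame: x ahead of the robot, y to its left, z up, the work surface at z = 0. Lengths are in m, angles in rad, forces in N, time in s.
With the tool pointing down it reaches from about 0.275 to 0.775 m from the base axis. Payload 14.6 kg.
Tool frame: the origin (TCP) lies on the centre line of the jaws, within the pads' length; the fingertips stand 14 mm ahead of it and the grasp point (between the pads) lies 5 mm behind it (robot.tips_ahead is the distance from the TCP to the fingertips, in m); x points along the fingers, z is the direction in which the jaws open and shut, and the axes are right-handed (so a half turn about x gives the same grasp; the last joint's range is limited). The gripper opens to 85 mm and grips with 20 to 120 N. Pads are 22 mm wide; open, the fingers measure 114 mm over their backs; the gripper's body (76 mm by 85 mm) begins 54 mm behind the grasp point. The pads swing forward as they close: fully open they stand 13 mm farther back than shut.
Start: joints at [-1.474, 0.263, -0.048, 1.259, 0, 1.415], TCP at [0.131, -0.508, 0.245] pointing down, gripper open.
Joint ranges: [-2.65, 2.65], [-0.89, 1.7], [-1.18, 1.37], [-2.13, 2.11], [-1.35, 1.29], [-3.14, 3.14]. Speed limits (rad/s): [1.89, 1.89, 2.57, 2.79, 3.14, 3.14].

### API

Orientations are given as a unit quaternion [w, x, y, z].
In Python, from cell import monitor, get_image, calibration, robot gives the robot as it stands.
- The arm moves only by the tool arm_command, never from a script. Its argument "deltas" is a list of rows, each an object with "turn": the turn, a rotation vector about the tool's x, y, z in units of 10 degrees (1.0 is 10 degrees), a list of three; "linear": the shift along the tool's x, y, z in units of 50 mm (1.0 is 50 mm), a list of three; "jaw": the closure in counts, from 0 (fully open) to 255 (shut). A call has 1 to 10 rows; each row is the pose to reach, as a shift and turn from the pose commanded when the call began, along the tool's axes at that moment; what a row does not reach only later rows make up. A row lasts 1/8 s, in which the tool goes at most 62.5 mm and 10.7 degrees, less where a joint would pass 70% of its speed; a pose out of reach is approached as far as the arm can. A call with a gripper value outside its range is refused whole. The fingers move at their own pace and stop on an object; "grip_force" is the grip in N (left out, the last holds). Time passes only in rows, so rows that repeat a pose let the fingers close. It gives the time, the measured TCP pose, the force and the opening at its end, in the units of the state.
- monitor.read_state(): the state, without advancing time (a new reading comes with each control period).
- get_image(name): name is "side" or "top"; returns the picture (480x640x3 uint8, red, green, blue); there is no depth.
- calibration(name): a dict with "fx", "fy", "cx", "cy" (pixels), "dist_coeffs" ([k1, k2, p1, p2, k3] as OpenCV has them; the pictures are not rectified), "world_to_cam" (4x4, takes a point from world to camera coordinates). Camera axes: x right, y down, z forward; pixel columns grow to the right and rows downward; lengths in m; the calibration is good to about 2 mm. A picture is of the moment at which its call begins. calibration takes no time and is no camera call.
- robot.job_done(): hands the job in, once; it reports no verdict.
The state is a dict: "clock": time; "joints": joint angles; "joint_velocities": joint speeds; "tau": joint torques, N m; "ee_pos": TCP position; "tool_rot": TCP orientation; "ft_force": force on the tool from outside, world axes, zero at the start; "moment": the same for the moment, N m; "width": opening from 0.0 (shut) to 1.0 (fully open).
Only numpy, scipy, OpenCV 4.12 (cv2) and the standard library are available. Lean on these libraries where they do the work, as an engineer would, in place of code of your own. Each camera call takes 0.05 s, during which the arm holds its last target. There are 200 camera calls.

## Working session

There is one attempt and no reset: what is moved stays moved. The work goes in short steps, Python scripts to look and compute and a tool call to move; the robot and the scene stay as the last step left them, time stands still between calls to the robot, and variables do not carry over. Pictures are saved under pics/ and viewed, about 8 in all and at most 12, crops included, and the job is handed in when it is done.

Besides the shell and the picture viewer there is one more tool, called after ">>>" by a JSON object that holds its "op" and its "data". arm_command: Moves the arm, as the interface text tells. Its arguments: {"type":"object","properties":{"deltas":{"type":"array"},"grip_force":{"type":"number"}},"required":["deltas"]}

```bash
mkdir -p pics; ls; python3 - <<'E'
from cell import monitor,get_image,calibration,robot
import cv2,numpy as np
for n in("side","top"):
    cv2.imwrite(f"pics/{n}0.png",get_image(n)[:,:,::-1]); c=calibration(n); print(n,c)
    T=np.array(c["world_to_cam"]);print(-T[:3,:3].T@T[:3,3])
print(monitor.read_state())
E
```

```text
pics
side {'fx': 545.945108532157, 'fy': 545.945108532157, 'cx': 321.2227342837327, 'cy': 239.65524090820654, 'dist_coeffs': array([-0.0145113,  0.       ,  0.       ,  0.       ,  0.       ]), 'world_to_cam': array([[-0.9899262 , -0.14104035, -0.01239904,  0.55292341],
       [-0.08408006,  0.6560701 , -0.75000171,  0.13494906],
       [ 0.11391514, -0.74140383, -0.66131967,  0.95845396],
       [ 0.        ,  0.        ,  0.        ,  1.        ]])}
[0.44951748 0.7000499  0.7419122 ]
top {'fx': 585.6191142879471, 'fy': 585.6191142879471, 'cx': 327.7713266693355, 'cy': 247.66581700853962, 'dist_coeffs': array([-0.06682069,  0.        ,  0.        ,  0.        ,  0.        ]), 'world_to_cam': array([[ 0.00253851, -0.99999381, -0.00243507, -0.01807803],
       [-0.98031543, -0.0020078 , -0.19742751,  0.54459441],
       [ 0.1974214 ,  0.00288831, -0.98031446,  1.11393493],
       [ 0.        ,  0.        ,  0.        ,  1.        ]])}
[ 0.3140056  -0.02020187  1.19948042]
{'clock': 0.1, 'joints': array([-1.47430796e+00,  2.63475070e-01, -4.88681721e-02,  1.25941049e+00,
       -1.71766125e-05,  1.41546788e+00]), 'joint_velocities': array([-0.00088137,  0.00075989,  0.00059984,  0.00035969, -0.0009801 ,
        0.00043579]), 'tau': array([ 5.30541292e-03, -6.38574457e+01,  3.85063505e+01,  1.00312225e-02,
       -9.35129060e-05, -3.66152062e-05]), 'ee_pos': array([ 0.13076383, -0.50820957,  0.24487514]), 'tool_rot': array([ 0.55859331,  0.43349607,  0.55906657, -0.43301183]), 'ft_force': array([-0.03399154, -0.2885742 , -0.35832923]), 'moment': array([ 0.00738781, -0.05306719,  0.00110311]), 'width': 1.0021216181467374}
```

View pics/top0.png

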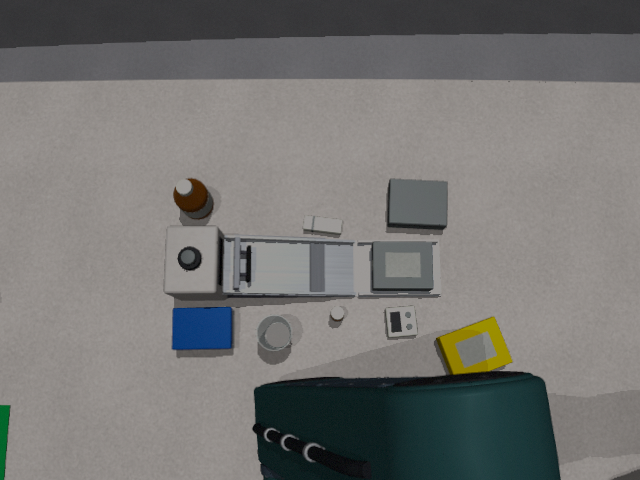

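View pics/side0.png

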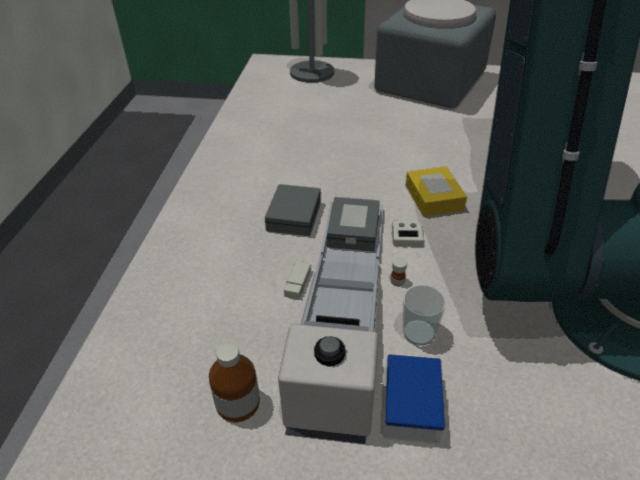

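Top view: candidates are the grey box with a label on the stand (403,265), which is the slide_box; a plain grey box on the bench (418,204), the spare; and a yellow box (475,347), a decoy. The stand runs along +y (left in the top image), with the button at (189,258). Next is a close crop to check the choice and read edges.

```bash
cat > h.py <<'E'
import cv2,numpy as np
from cell import monitor,get_image,calibration,robot
def ray(n,p):
    c=calibration(n);K=np.array([[c["fx"],0,c["cx"]],[0,c["fy"],c["cy"]],[0,0,1]]);T=np.array(c["world_to_cam"])
    u=cv2.undistortPoints(np.array([[p]],float),K,c["dist_coeffs"])[0,0]
    return -T[:3,:3].T@T[:3,3], T[:3,:3].T@np.array([*u,1])
def onz(n,p,z):
    o,d=ray(n,p); return o+d*(z-o[2])/d[2]
def tri(p,q):
    a,d=ray("top",p);b,e=ray("side",q);s=np.linalg.lstsq(np.c_[d,-e],b-a,rcond=None)[0]
    x,y=a+d*s[0],b+e*s[1];return (x+y)/2,np.linalg.norm(x-y)
def pix(n,P):
    c=calibration(n);K=np.array([[c["fx"],0,c["cx"]],[0,c["fy"],c["cy"]],[0,0,1]]);T=np.array(c["world_to_cam"])
    return cv2.projectPoints(np.array([P],float),cv2.Rodrigues(T[:3,:3])[0],T[:3,3],K,c["dist_coeffs"])[0].ravel()
def crop(n,x0,y0,x1,y1,k,f):
    im=get_image(n)[y0:y1,x0:x1,::-1]; cv2.imwrite(f,cv2.resize(im,None,fx=k,fy=k,interpolation=cv2.INTER_CUBIC))
E
python3 - <<'E'
from h import *
a=get_image("top")[218:308,150:450,::-1]; b=get_image("side")[190:450,260:460,::-1]
a=cv2.resize(a,None,fx=2.6,fy=2.6,interpolation=cv2.INTER_CUBIC)
cv2.imwrite("pics/c1.png",a)
# line fits: red-grid free; label contour
im=get_image("top");g=cv2.cvtColor(im,cv2.COLOR_RGB2GRAY)
for r in (240,250,258,265,272,280,292): print(r,[int(v) for v in g[r,360:446]])
for c in (290,335,365,400,425): print(c,[int(v) for v in g[230:302,c]])
E
```

```text
240 [151, 151, 152, 151, 153, 152, 151, 152, 151, 152, 151, 151, 152, 151, 152, 152, 152, 152, 152, 151, 151, 152, 151, 151, 152, 152, 153, 152, 151, 151, 151, 151, 152, 153, 152, 152, 152, 153, 151, 153, 153, 152, 153, 152, 153, 152, 153, 152, 152, 152, 152, 152, 152, 151, 152, 152, 153, 152, 152, 152, 152, 153, 152, 151, 152, 152, 152, 153, 153, 152, 152, 153, 153, 153, 152, 153, 152, 152, 152, 139, 137, 143, 144, 143, 144, 144]
250 [154, 152, 152, 153, 153, 152, 153, 153, 153, 153, 111, 59, 33, 85, 102, 104, 103, 103, 104, 103, 103, 104, 103, 104, 103, 105, 104, 105, 104, 104, 103, 105, 103, 103, 104, 102, 102, 104, 103, 103, 103, 104, 103, 104, 104, 103, 102, 104, 103, 102, 102, 101, 102, 102, 103, 103, 103, 102, 103, 103, 102, 101, 103, 103, 102, 103, 102, 102, 102, 102, 102, 100, 117, 151, 153, 153, 153, 152, 153, 147, 144, 143, 141, 141, 141, 142]
258 [153, 152, 153, 153, 153, 153, 152, 153, 152, 112, 87, 67, 40, 82, 101, 104, 105, 103, 103, 102, 105, 104, 103, 103, 103, 120, 129, 131, 132, 130, 131, 130, 131, 130, 130, 130, 131, 133, 131, 131, 132, 133, 134, 134, 133, 133, 13
[... 2932 characters left out ...]
[93, 91, 89, 137, 142, 144, 146, 146, 147, 148, 153, 117, 107, 103, 103, 103, 103, 102, 103, 103, 103, 103, 112, 132, 133, 131, 131, 131, 132, 133, 134, 132, 130, 131, 133, 135, 135, 133, 133, 132, 133, 134, 135, 134, 135, 137, 134, 107, 103, 103, 103, 100, 101, 101, 101, 103, 102, 104, 55, 28, 30, 84, 87, 148, 114, 74, 86, 93, 144, 146, 143, 144]
425 [91, 88, 90, 89, 90, 136, 143, 143, 144, 149, 152, 113, 105, 102, 101, 101, 102, 103, 102, 103, 103, 103, 102, 102, 102, 102, 103, 102, 102, 101, 101, 101, 101, 102, 101, 102, 100, 101, 102, 102, 101, 102, 102, 102, 101, 102, 102, 101, 101, 102, 101, 101, 101, 102, 101, 102, 100, 103, 58, 25, 31, 69, 87, 86, 106, 79, 79, 91, 145, 148, 146, 140]
```

View pics/c1.png

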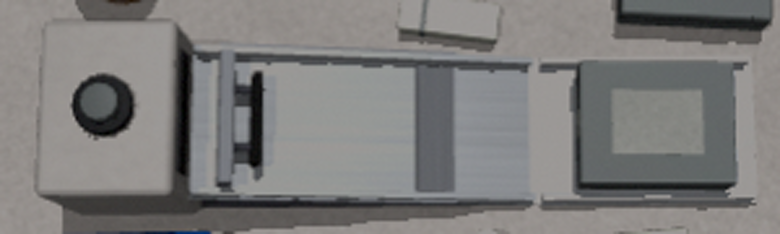

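The crop confirms the labelled grey box on the apron at px (403,265). The lip's dark lead-in spans px columns 310–325 and the pad face is at about 251. The button top is at (189,257).

```bash
python3 - <<'E'
from h import *
np.set_printoptions(precision=4,suppress=True)
print("button",tri((189.2,256.8),(330,345)), onz("top",(189.2,256.8),.14))
for p in [(372.7,242),(432.7,241.5),(432.2,288),(372,288.5)]: print("box",onz("top",p,.044))
# stand: apron end corners rails outer, apron end edge
for p in [(439.5,242),(439.5,295.5)]: print("apronend",onz("top",p,.004))
for p in [(357.5,241.5),(437,241.5),(357.5,296),(437,296)]: print("rail",onz("top",p,.018))
for p in [(168,226),(220,226),(165,293),(218,296)]: print("head top",onz("top",p,.125))
import math
R=.21
def onramp(px,foot):  # ramp plane: foot at y=foot z=.004
    o,d=ray("top",px); n=np.array([0,-math.sin(R),math.cos(R)]);f=np.array([.48,foot,.004])
    P=o+d*((f-o)@n)/(d@n); return P,(P-f)@np.array([0,math.cos(R),math.sin(R)])
ye=onz("top",(439.5,268),.004)[1]; foot=ye+.18
print("foot",foot,[onramp(p,foot) for p in [(354.5,268),(309.6,268),(325,268),(250.8,268)]])
# side crop
crop("side",260,190,420,450,2.3,"pics/s1.png")
E
```

```text
button (array([0.5102, 0.2391, 0.1394]), np.float64(0.000862732604129428)) [0.5096 0.2389 0.14  ]
box [ 0.5585 -0.1074  0.044 ]
box [ 0.5598 -0.2288  0.044 ]
box [ 0.4653 -0.2247  0.044 ]
box [ 0.4642 -0.1048  0.044 ]
apronend [ 0.5673 -0.2502  0.004 ]
apronend [ 0.455  -0.2464  0.004 ]
rail [ 0.565 -0.078  0.018]
rail [ 0.5654 -0.2424  0.018 ]
rail [ 0.4522 -0.0772  0.018 ]
rail [ 0.4524 -0.2386  0.018 ]
head top [0.5717 0.2861 0.125 ]
head top [0.5718 0.1869 0.125 ]
head top [0.444  0.2846 0.125 ]
head top [0.4389 0.1855 0.125 ]
foot -0.06830751409509922 [(array([ 0.5121, -0.0721,  0.0032]), np.float64(-0.0038802139699955344)), (array([0.5087, 0.0202, 0.0229]), np.float64(0.09044469691432294)), (array([ 0.5098, -0.0112,  0.0162]), np.float64(0.05844115064542279)), (array([0.5043, 0.1367, 0.0477]), np.float64(0.20959131669855235))]
```

View pics/s1.png

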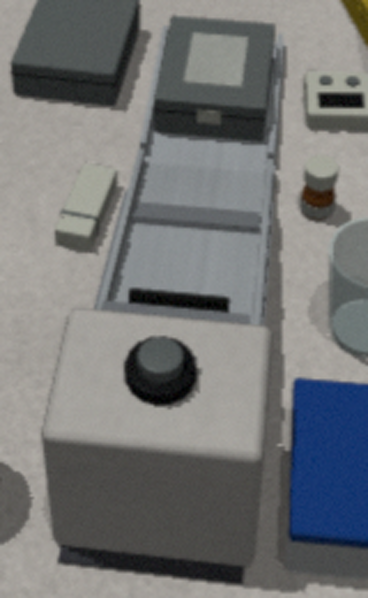

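```bash
cat >> h.py <<'E'
from scipy.spatial.transform import Rotation as Ro
np.set_printoptions(precision=4,suppress=True)
def cur():
    s=monitor.read_state();q=s["tool_rot"];return s,np.array(s["ee_pos"]),Ro.from_quat([q[1],q[2],q[3],q[0]])
def Rt(deg,sg=1):
    t=np.radians(deg);x=np.array([0,np.sin(t),-np.cos(t)]);z=np.array([sg,0,0.]);return Ro.from_matrix(np.c_[x,np.cross(z,x),z])
def delta(p,deg,sg=1):
    s,p0,R=cur();rv=np.degrees((R.inv()*Rt(deg,sg)).as_rotvec())/10
    print("turn",rv,"lin",R.inv().apply(np.array(p)-p0)/.05)
E
python3 - <<'E'
from h import *
s,p,R=cur();print(R.as_matrix(),robot.tips_ahead)
for sg in(1,-1): delta([.511,-.29,.2],20,sg)
E
```

```text
[[-0.      0.9685  0.2491]
 [ 0.0003  0.2491 -0.9685]
 [-1.      0.     -0.0003]] 0.014
turn [-7.4759  1.3167  1.6987] lin [ 0.904   8.4527 -2.3346]
turn [10.3234  1.8187 -1.4096] lin [ 0.904   8.4527 -2.3346]
```

>>> {"op": "arm_command", "data": {"deltas": [{"turn": [-7.476, 1.317, 1.699], "linear": [0, 8.453, -2.335], "jaw": 128}, {"turn": [-7.476, 1.317, 1.699], "linear": [0, 8.453, -2.335], "jaw": 128}, {"turn": [-7.476, 1.317, 1.699], "linear": [0, 8.453, -2.335], "jaw": 128}, {"turn": [-7.476, 1.317, 1.699], "linear": [0, 8.453, -2.335], "jaw": 128}, {"turn": [-7.476, 1.317, 1.699], "linear": [0, 8.453, -2.335], "jaw": 128}, {"turn": [-7.476, 1.317, 1.699], "linear": [0, 8.453, -2.335], "jaw": 128}, {"turn": [-7.476, 1.317, 1.699], "linear": [0, 8.453, -2.335], "jaw": 128}, {"turn": [-7.476, 1.317, 1.699], "linear": [0, 8.453, -2.335], "jaw": 128}, {"turn": [-7.476, 1.317, 1.699], "linear": [0, 8.453, -2.335], "jaw": 128}, {"turn": [-7.476, 1.317, 1.699], "linear": [0, 8.453, -2.335], "jaw": 128}]}}

```text
clock: 1.55
ee_pos: [0.5106, -0.2905, 0.2454]
tool_rot: [0.696, 0.123, 0.696, 0.122]
ft_force: [-0.1, 0.1, 0.3]
width: 0.503
```

```bash
python3 - <<'E'
from h import *
s,p,R=cur();print(s["clock"],p,R.as_matrix(),s["width"],s["joints"],s["ft_force"])
delta([.511,-.265,.15],20)
delta([.511,-.265,.0295],20)
E
```

```text
1.55 [ 0.5106 -0.2905  0.2454] [[ 0.0005  0.0019  1.    ]
 [ 0.3414  0.9399 -0.002 ]
 [-0.9399  0.3414 -0.0002]] 0.5027518842178038 [-0.7715  0.5317  0.3279  1.6147  0.2476  0.7703] [-0.0682  0.074   0.3243]
turn [-0.0109  0.0028  0.0037] lin [ 1.9673 -0.1727  0.008 ]
turn [-0.0109  0.0028  0.0037] lin [ 4.2325 -0.9955  0.0085]
```

>>> {"op": "arm_command", "data": {"deltas": [{"turn": [0, 0, 0], "linear": [1.0, -0.25, 0], "jaw": 128}, {"turn": [0, 0, 0], "linear": [2.0, -0.5, 0], "jaw": 128}, {"turn": [0, 0, 0], "linear": [3.0, -0.75, 0], "jaw": 128}, {"turn": [0, 0, 0], "linear": [3.7, -0.9, 0], "jaw": 128}, {"turn": [0, 0, 0], "linear": [4.1, -1.0, 0], "jaw": 128}, {"turn": [0, 0, 0], "linear": [4.23, -1.0, 0], "jaw": 128}, {"turn": [0, 0, 0], "linear": [4.23, -1.0, 0], "jaw": 128}]}}

```text
clock: 2.42
ee_pos: [0.5109, -0.2651, 0.03]
tool_rot: [0.697, 0.123, 0.696, 0.122]
ft_force: [0.8, -0.6, 0.6]
width: 0.499
```

```bash
python3 - <<'E'
from h import *
s,p,R=cur();print(s["clock"],p,s["ft_force"])
a=get_image("top")[200:320,200:480,::-1];b=get_image("side")[150:320,230:430,::-1]
a=cv2.resize(a,(780,334));b=cv2.resize(b,(306,260))
c=np.zeros((600,780,3),np.uint8);c[:334]=a;c[334:594,:306]=b;cv2.imwrite("pics/d1.png",c)
delta([.511,-.205,.0295],20)
E
```

```text
2.425 [ 0.5109 -0.2651  0.03  ] [ 0.8135 -0.6118  0.5764]
turn [-0.001   0.0075  0.0077] lin [ 0.4293  1.1289 -0.0066]
```

View pics/d1.png

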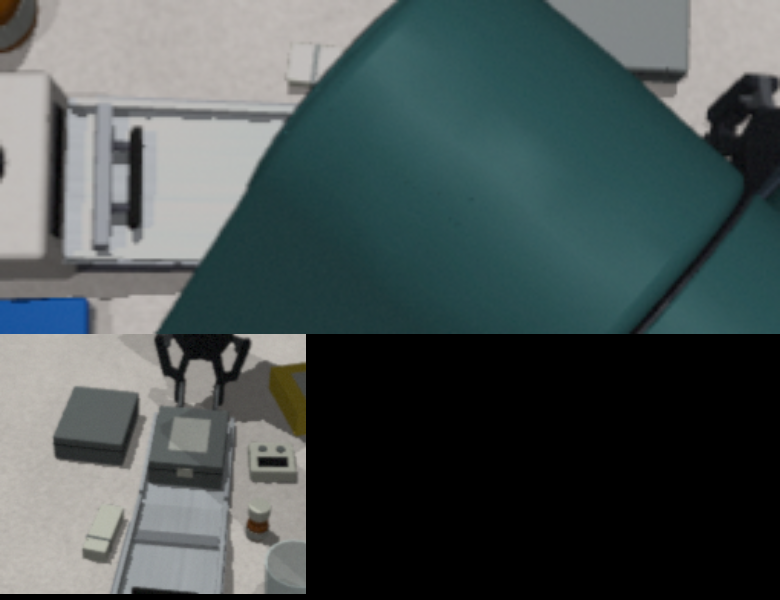

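Side crop: fingers stand centred behind the labelled box, clear of the rails. Pushing slowly now.

>>> {"op": "arm_command", "data": {"deltas": [{"turn": [0, 0, 0], "linear": [0.034, 0.094, 0], "jaw": 128}, {"turn": [0, 0, 0], "linear": [0.068, 0.188, 0], "jaw": 128}, {"turn": [0, 0, 0], "linear": [0.103, 0.282, 0], "jaw": 128}, {"turn": [0, 0, 0], "linear": [0.13, 0.357, 0], "jaw": 128}, {"turn": [0, 0, 0], "linear": [0.15, 0.414, 0], "jaw": 128}, {"turn": [0, 0, 0], "linear": [0.171, 0.47, 0], "jaw": 128}, {"turn": [0, 0, 0], "linear": [0.192, 0.526, 0], "jaw": 128}, {"turn": [0, 0, 0], "linear": [0.212, 0.583, 0], "jaw": 128}, {"turn": [0, 0, 0], "linear": [0.233, 0.639, 0], "jaw": 128}, {"turn": [0, 0, 0], "linear": [0.253, 0.696, 0], "jaw": 128}]}}

```text
clock: 3.78
ee_pos: [0.511, -0.2276, 0.0294]
tool_rot: [0.696, 0.123, 0.696, 0.123]
ft_force: [-1.3, -1.5, 0.3]
width: 0.5
```

>>> {"op": "arm_command", "data": {"deltas": [{"turn": [0, 0, 0], "linear": [0.034, 0.094, 0], "jaw": 128}, {"turn": [0, 0, 0], "linear": [0.068, 0.188, 0], "jaw": 128}, {"turn": [0, 0, 0], "linear": [0.103, 0.282, 0], "jaw": 128}, {"turn": [0, 0, 0], "linear": [0.137, 0.376, 0], "jaw": 128}, {"turn": [0, 0, 0], "linear": [0.171, 0.47, 0], "jaw": 128}, {"turn": [0, 0, 0], "linear": [0.205, 0.564, 0], "jaw": 128}, {"turn": [0, 0, 0], "linear": [0.239, 0.658, 0], "jaw": 128}, {"turn": [0, 0, 0], "linear": [0.274, 0.752, 0], "jaw": 128}, {"turn": [0, 0, 0], "linear": [0.308, 0.846, 0], "jaw": 128}, {"turn": [0, 0, 0], "linear": [0.342, 0.94, 0], "jaw": 128}]}}

```text
clock: 5.03
ee_pos: [0.511, -0.1774, 0.0294]
tool_rot: [0.696, 0.123, 0.696, 0.123]
ft_force: [0.1, -1.7, 0.1]
width: 0.5
```

```bash
python3 - <<'E'
from h import *
s,p,R=cur();print(s["clock"],p,s["ft_force"])
crop("side",260,170,420,340,3,"pics/e1.png")
E
```

```text
5.025 [ 0.511  -0.1774  0.0294] [ 0.1484 -1.6673  0.0518]
```

View pics/e1.png

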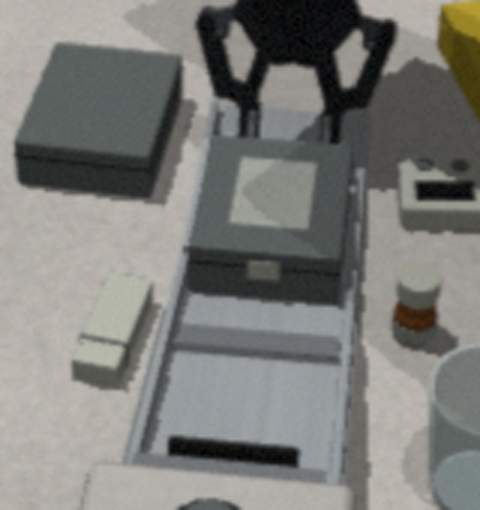

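The box is on the ramp foot, straight between the rails, with its front edge about 30 mm up the ramp (crop rows 250–300). Force is about 1.7 N. Continuing.

>>> {"op": "arm_command", "data": {"deltas": [{"turn": [0, 0, 0], "linear": [0.027, 0.075, 0], "jaw": 128}, {"turn": [0, 0, 0], "linear": [0.055, 0.15, 0], "jaw": 128}, {"turn": [0, 0, 0], "linear": [0.082, 0.226, 0], "jaw": 128}, {"turn": [0, 0, 0], "linear": [0.109, 0.301, 0], "jaw": 128}, {"turn": [0, 0, 0], "linear": [0.137, 0.376, 0], "jaw": 128}, {"turn": [0, 0, 0], "linear": [0.164, 0.451, 0], "jaw": 128}, {"turn": [0, 0, 0], "linear": [0.192, 0.526, 0], "jaw": 128}, {"turn": [0, 0, 0], "linear": [0.219, 0.602, 0], "jaw": 128}, {"turn": [0, 0, 0], "linear": [0.246, 0.677, 0], "jaw": 128}, {"turn": [0, 0, 0], "linear": [0.274, 0.752, 0], "jaw": 128}]}}

```text
clock: 6.32
ee_pos: [0.511, -0.1375, 0.0294]
tool_rot: [0.696, 0.123, 0.696, 0.123]
ft_force: [0.3, -2.3, -1.4]
width: 0.498
```

>>> {"op": "arm_command", "data": {"deltas": [{"turn": [0, 0, 0], "linear": [0.027, 0.075, 0], "jaw": 128}, {"turn": [0, 0, 0], "linear": [0.055, 0.15, 0], "jaw": 128}, {"turn": [0, 0, 0], "linear": [0.082, 0.226, 0], "jaw": 128}, {"turn": [0, 0, 0], "linear": [0.109, 0.301, 0], "jaw": 128}, {"turn": [0, 0, 0], "linear": [0.137, 0.376, 0], "jaw": 128}, {"turn": [0, 0, 0], "linear": [0.164, 0.451, 0], "jaw": 128}, {"turn": [0, 0, 0], "linear": [0.192, 0.526, 0], "jaw": 128}, {"turn": [0, 0, 0], "linear": [0.219, 0.602, 0], "jaw": 128}, {"turn": [0, 0, 0], "linear": [0.246, 0.677, 0], "jaw": 128}, {"turn": [0, 0, 0], "linear": [0.274, 0.752, 0], "jaw": 128}]}}

```text
clock: 7.58
ee_pos: [0.511, -0.0975, 0.0294]
tool_rot: [0.696, 0.123, 0.696, 0.123]
ft_force: [-0.8, -0.8, -1.5]
width: 0.496
```

>>> {"op": "arm_command", "data": {"deltas": [{"turn": [0, 0, 0], "linear": [0.027, 0.075, 0], "jaw": 128}, {"turn": [0, 0, 0], "linear": [0.055, 0.15, 0], "jaw": 128}, {"turn": [0, 0, 0], "linear": [0.066, 0.229, 0], "jaw": 128}, {"turn": [0, 0, 0], "linear": [0.077, 0.309, 0], "jaw": 128}, {"turn": [0, 0, 0], "linear": [0.088, 0.388, 0], "jaw": 128}, {"turn": [0, 0, 0], "linear": [0.099, 0.467, 0], "jaw": 128}, {"turn": [0, 0, 0], "linear": [0.11, 0.546, 0], "jaw": 128}, {"turn": [0, 0, 0], "linear": [0.122, 0.625, 0], "jaw": 128}, {"turn": [0, 0, 0], "linear": [0.133, 0.705, 0], "jaw": 128}, {"turn": [0, 0, 0], "linear": [0.144, 0.784, 0], "jaw": 128}]}}

```text
clock: 8.82
ee_pos: [0.5111, -0.0582, 0.0361]
tool_rot: [0.696, 0.123, 0.696, 0.123]
ft_force: [-0.1, -3.2, 0.9]
width: 0.5
```

>>> {"op": "arm_command", "data": {"deltas": [{"turn": [0, 0, 0], "linear": [0.011, 0.079, 0], "jaw": 128}, {"turn": [0, 0, 0], "linear": [0.022, 0.158, 0], "jaw": 128}, {"turn": [0, 0, 0], "linear": [0.033, 0.238, 0], "jaw": 128}, {"turn": [0, 0, 0], "linear": [0.044, 0.317, 0], "jaw": 128}, {"turn": [0, 0, 0], "linear": [0.056, 0.396, 0], "jaw": 128}, {"turn": [0, 0, 0], "linear": [0.067, 0.475, 0], "jaw": 128}, {"turn": [0, 0, 0], "linear": [0.078, 0.554, 0], "jaw": 128}, {"turn": [0, 0, 0], "linear": [0.089, 0.634, 0], "jaw": 128}, {"turn": [0, 0, 0], "linear": [0.1, 0.713, 0], "jaw": 128}, {"turn": [0, 0, 0], "linear": [0.111, 0.792, 0], "jaw": 128}]}}

```text
clock: 10.07
ee_pos: [0.511, -0.019, 0.0444]
tool_rot: [0.696, 0.123, 0.696, 0.123]
ft_force: [0.0, -2.0, -2.0]
width: 0.496
```

```bash
python3 - <<'E'
from h import *
s,p,R=cur();print(s["clock"],p,s["ft_force"])
a=get_image("top")[218:308,150:450,::-1];b=get_image("side")[170:340,260,::-1] if 0 else get_image("side")[200:400,260:420,::-1]
a=cv2.resize(a,(480,144));b=cv2.resize(b,(360,450))
c=np.zeros((594,480,3),np.uint8);c[:144]=a;c[144:,:360]=b;cv2.imwrite("pics/f1.png",c)
E
```

```text
10.075 [ 0.511  -0.019   0.0444] [ 0.0229 -2.0231 -1.9867]
```

View pics/f1.png

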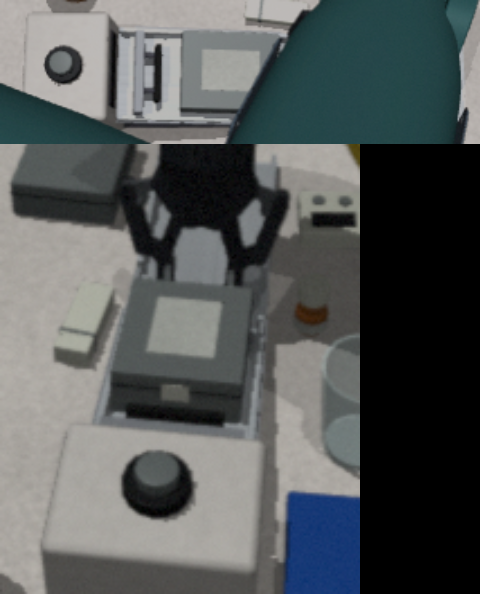

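Box rides straight on the ramp, front nearing the pad (top crop: box front at column 182, pad at 158). About 20 mm remains, in finer steps.

>>> {"op": "arm_command", "data": {"deltas": [{"turn": [0, 0, 0], "linear": [0.006, 0.04, 0], "jaw": 128}, {"turn": [0, 0, 0], "linear": [0.011, 0.079, 0], "jaw": 128}, {"turn": [0, 0, 0], "linear": [0.017, 0.119, 0], "jaw": 128}, {"turn": [0, 0, 0], "linear": [0.022, 0.158, 0], "jaw": 128}, {"turn": [0, 0, 0], "linear": [0.028, 0.198, 0], "jaw": 128}, {"turn": [0, 0, 0], "linear": [0.033, 0.238, 0], "jaw": 128}, {"turn": [0, 0, 0], "linear": [0.039, 0.277, 0], "jaw": 128}]}}

```text
clock: 11.05
ee_pos: [0.511, -0.0055, 0.0473]
tool_rot: [0.696, 0.123, 0.696, 0.123]
ft_force: [-0.2, -1.7, -2.1]
width: 0.498
```

>>> {"op": "arm_command", "data": {"deltas": [{"turn": [0, 0, 0], "linear": [0.003, 0.02, 0], "jaw": 128}, {"turn": [0, 0, 0], "linear": [0.006, 0.04, 0], "jaw": 128}]}}

```text
clock: 11.3
ee_pos: [0.511, -0.0036, 0.0476]
tool_rot: [0.696, 0.123, 0.696, 0.123]
ft_force: [-0.4, -1.5, -2.5]
width: 0.499
```

>>> {"op": "arm_command", "data": {"deltas": [{"turn": [0, 0, 0], "linear": [0.003, 0.02, 0], "jaw": 128}, {"turn": [0, 0, 0], "linear": [0.006, 0.04, 0], "jaw": 128}]}}

```text
clock: 11.55
ee_pos: [0.511, -0.0016, 0.048]
tool_rot: [0.696, 0.123, 0.696, 0.123]
ft_force: [-0.3, -2.2, -1.7]
width: 0.498
```

>>> {"op": "arm_command", "data": {"deltas": [{"turn": [0, 0, 0], "linear": [0.003, 0.02, 0], "jaw": 128}]}}

```text
clock: 11.68
ee_pos: [0.511, -0.0006, 0.0482]
tool_rot: [0.696, 0.123, 0.696, 0.123]
ft_force: [0.3, -1.5, -0.9]
width: 0.502
```

>>> {"op": "arm_command", "data": {"deltas": [{"turn": [0, 0, 0], "linear": [0.003, 0.02, 0], "jaw": 128}]}}

```text
clock: 11.8
ee_pos: [0.511, 0.0004, 0.0484]
tool_rot: [0.696, 0.123, 0.696, 0.123]
ft_force: [0.3, -2.2, -1.6]
width: 0.502
```

>>> {"op": "arm_command", "data": {"deltas": [{"turn": [0, 0, 0], "linear": [0.003, 0.02, 0], "jaw": 128}]}}

```text
clock: 11.92
ee_pos: [0.511, 0.0014, 0.0487]
tool_rot: [0.696, 0.123, 0.696, 0.123]
ft_force: [-0.6, -1.5, -0.3]
width: 0.5
```

>>> {"op": "arm_command", "data": {"deltas": [{"turn": [0, 0, 0], "linear": [0.003, 0.02, 0], "jaw": 128}]}}

```text
clock: 12.05
ee_pos: [0.511, 0.0024, 0.0488]
tool_rot: [0.696, 0.123, 0.696, 0.123]
ft_force: [-0.7, -1.4, -0.1]
width: 0.498
```

>>> {"op": "arm_command", "data": {"deltas": [{"turn": [0, 0, 0], "linear": [0.003, 0.02, 0], "jaw": 128}]}}

```text
clock: 12.18
ee_pos: [0.511, 0.0034, 0.049]
tool_rot: [0.696, 0.123, 0.696, 0.123]
ft_force: [-0.5, -1.7, -1.6]
width: 0.496
```

```bash
python3 - <<'E'
from h import *
s,p,R=cur();print(s["clock"],p,s["ft_force"])
a=get_image("top")[218:308,150:300,::-1];b=get_image("side")[230:350,270:400,::-1]
a=cv2.resize(a,(400,240),interpolation=2);b=cv2.resize(b,(390,360),interpolation=2)
c=np.zeros((600,400,3),np.uint8);c[:240]=a;c[240:,:390]=b;cv2.imwrite("pics/g1.png",c)
E
```

```text
12.175 [0.511  0.0034 0.049 ] [-0.451  -1.6575 -1.5564]
```

View pics/g1.png

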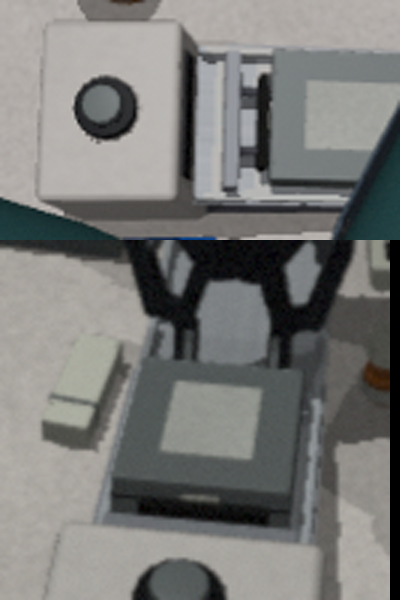

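Box front is almost at the pad (top crop: box edge col 273, pad front 270). No pad force yet, so I continue.

>>> {"op": "arm_command", "data": {"deltas": [{"turn": [0, 0, 0], "linear": [0.003, 0.02, 0], "jaw": 128}]}}

```text
clock: 12.4
ee_pos: [0.5111, 0.0043, 0.0492]
tool_rot: [0.696, 0.123, 0.696, 0.123]
ft_force: [-0.8, -2.5, -1.0]
width: 0.499
```

>>> {"op": "arm_command", "data": {"deltas": [{"turn": [0, 0, 0], "linear": [0.003, 0.02, 0], "jaw": 128}]}}

```text
clock: 12.52
ee_pos: [0.5111, 0.0053, 0.0494]
tool_rot: [0.696, 0.123, 0.696, 0.123]
ft_force: [0.1, -3.9, -1.1]
width: 0.498
```

>>> {"op": "arm_command", "data": {"deltas": [{"turn": [0, 0, 0], "linear": [0.003, 0.02, 0], "jaw": 128}]}}

```text
clock: 12.65
ee_pos: [0.5112, 0.006, 0.0496]
tool_rot: [0.697, 0.122, 0.696, 0.122]
ft_force: [0.2, -5.6, -2.4]
width: 0.497
```

>>> {"op": "arm_command", "data": {"deltas": [{"turn": [0, 0, 0], "linear": [0.002, 0.014, 0], "jaw": 128}]}}

```text
clock: 12.78
ee_pos: [0.5113, 0.0066, 0.0498]
tool_rot: [0.697, 0.122, 0.696, 0.122]
ft_force: [0.1, -6.5, -2.5]
width: 0.495
```

>>> {"op": "arm_command", "data": {"deltas": [{"turn": [0, 0, 0], "linear": [-0.003, -0.02, 0], "jaw": 128}, {"turn": [0, 0, 0], "linear": [-0.006, -0.04, 0], "jaw": 128}, {"turn": [0, 0, 0], "linear": [-0.009, -0.06, 0], "jaw": 128}, {"turn": [0, 0, 0], "linear": [-0.02, -0.16, 0], "jaw": 128}, {"turn": [0, 0, 0], "linear": [-0.05, -0.36, 0], "jaw": 128}, {"turn": [0, 0, 0], "linear": [-0.08, -0.6, 0], "jaw": 128}, {"turn": [0, 0, 0], "linear": [-0.11, -0.8, 0], "jaw": 128}, {"turn": [0, 0, 0], "linear": [-0.11, -0.8, 0], "jaw": 128}]}}

```text
clock: 13.78
ee_pos: [0.5111, -0.0334, 0.041]
tool_rot: [0.696, 0.123, 0.696, 0.122]
ft_force: [-0.9, 0.0, -0.4]
width: 0.5
```

```bash
python3 - <<'E'
from h import *
s,p,R=cur();print(s["clock"],p,s["ft_force"],s["joints"])
a=get_image("top")[218:308,150:350,::-1];b=get_image("side")[230:350,270:400,::-1]
a=cv2.resize(a,(500,225),interpolation=2);b=cv2.resize(b,(390,360),interpolation=2)
c=np.zeros((600,500,3),np.uint8);c[:225]=a;c[240:,:390]=b;cv2.imwrite("pics/g2.png",c)
E
```

```text
13.775 [ 0.5111 -0.0334  0.041 ] [-0.9453  0.0099 -0.3672] [-0.397   0.4615 -0.3951  0.8537  0.3208  1.1525]
```

View pics/g2.png

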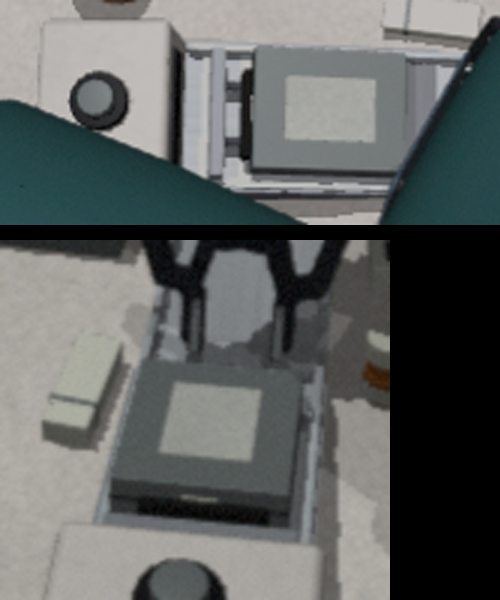

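>>> {"op": "arm_command", "data": {"deltas": [{"turn": [0, 0, 0], "linear": [-0.9, -0.5, 0], "jaw": 255}, {"turn": [0, 0, 0], "linear": [-1.9, -0.9, 0], "jaw": 255}, {"turn": [0, 0, 0], "linear": [-2.9, -1.3, 0], "jaw": 255}, {"turn": [0, 0, 0], "linear": [-3.8, -1.8, 0], "jaw": 255}, {"turn": [0, 0, 0], "linear": [-3.8, -1.8, 0], "jaw": 255}, {"turn": [0, 0, 0], "linear": [-3.8, -1.8, 0], "jaw": 255}]}}

```text
clock: 14.62
ee_pos: [0.5108, -0.1812, 0.1885]
tool_rot: [0.696, 0.123, 0.697, 0.123]
ft_force: [-0.4, 1.7, -0.1]
width: -0.001
```

```bash
python3 - <<'E'
from h import *
s,p,R=cur();print(s["clock"],p,s["ft_force"],s["width"])
T=get_image("top");S=get_image("side")
np.save("T.npy",T);np.save("S.npy",S)
# label corners
out={}
for n,im,(x0,y0,x1,y1) in (("top",T,(245,230,320,295)),("side",S,(300,240,385,325))):
    k=3;g=cv2.resize(im[y0:y1,x0:x1],None,fx=k,fy=k,interpolation=cv2.INTER_CUBIC)
    cv2.imwrite(f"pics/z_{n}.png",g[:,:,::-1])
    g=cv2.cvtColor(g,cv2.COLOR_RGB2GRAY); print(n,g.mean())
    out[n]=cv2.resize(g,(390,390))
c=np.hstack([cv2.resize(T[225:305,150:350,::-1],(500,200),interpolation=2)]);d=cv2.resize(S[230:350,270:400,::-1],(390,360),interpolation=2)
o=np.zeros((600,500,3),np.uint8);o[:200]=c;o[240:,:390]=d;cv2.imwrite("pics/g3.png",o)
E
```

```text
14.625 [ 0.5108 -0.1812  0.1885] [-0.4148  1.6661 -0.1443] -0.0010596709621563674
top 100.6257094017094
side 113.04482891195694
```

View pics/g3.png

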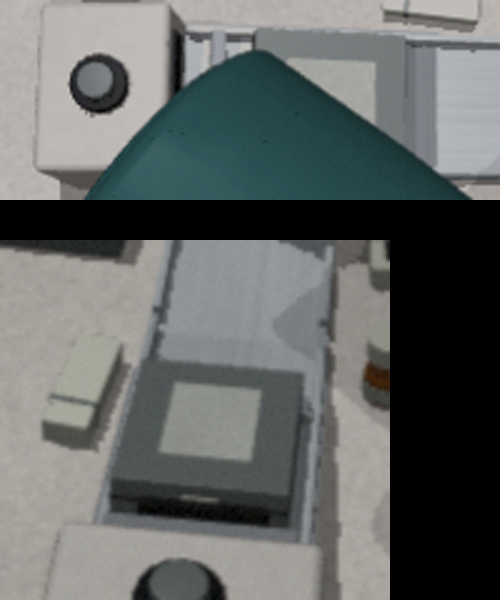

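```bash
python3 - <<'E'
from h import *
f,e1=tri((252,237),(306.7,310.7));r,e2=tri((312.8,239.8),(318.3,270.3))
print(f,e1,r,e2,"angle",np.arctan2((f-r)[2],(f-r)[1]),np.linalg.norm(f-r))
a=.21;foot=np.array([.51,-.072,.004]);ux=np.array([0,np.cos(a),np.sin(a)]);uz=np.array([0,-np.sin(a),np.cos(a)])
for P in(f,r):print("ramp x,z",(P-foot)@ux,(P-foot)@uz)
for X,b in((.152,0),(.155,0),(.155,.05)):
    O=foot+ux*X  # tilt b about front bottom edge (rear up)
    for sx,nm in((60,"front"),(-60,"rear")):
        q=np.array([sx-60,40])/1e3; q=np.array([q[0]*np.cos(b)+q[1]*np.sin(b),-q[0]*np.sin(b)+q[1]*np.cos(b)])
        P=O+ux*(q[0]+.06)+uz*q[1]+np.array([.048,0,0]);print(X,b,nm,pix("top",P),pix("side",P))
# edge profiles: side view column down the rear edge of lid, and lines
S=np.load("S.npy");g=cv2.cvtColor(S,cv2.COLOR_RGB2GRAY)
for c in(322,330,345,360): print(c,g[262:322,c].tolist())
E
```

```text
[0.5613 0.1316 0.0805] 0.0018626612929113122 [0.5608 0.0131 0.0553] 0.0008714729513743793 angle 0.20943177046535671 0.12111501502827812
ramp x,z 0.2150552147476763 0.03237941906265142
ramp x,z 0.09394114275721008 0.03244823966282436
0.152 0 front [253.8682 237.4365] [309.6486 306.0676]
0.152 0 rear [314.452 240.244] [320.3326 266.3622]
0.155 0 front [252.3237 237.365 ] [309.3489 307.1813]
0.155 0 rear [312.9664 240.175 ] [320.0932 267.2518]
0.155 0.05 front [251.2916 237.3228] [309.148  307.9526]
0.155 0.05 rear [312.4435 239.508 ] [319.9751 265.0535]
322 [72, 73, 80, 83, 97, 101, 87, 92, 86, 82, 81, 85, 82, 85, 82, 81, 85, 83, 83, 82, 86, 84, 83, 81, 83, 85, 84, 83, 86, 83, 82, 82, 84, 84, 86, 92, 92, 98, 96, 87, 85, 84, 83, 81, 83, 85, 83, 85, 80, 55, 51, 49, 49, 41, 25, 13, 20, 12, 7, 29]
330 [139, 140, 136, 138, 139, 135, 137, 136, 109, 88, 83, 85, 85, 84, 88, 111, 139, 143, 144, 145, 145, 140, 141, 142, 141, 141, 142, 138, 138, 140, 142, 140, 141, 138, 137, 139, 137, 139, 137, 116, 89, 82, 83, 86, 81, 85, 85, 84, 83, 78, 54, 50, 50, 75, 56, 25, 22, 7, 14, 8]
345 [144, 139, 137, 136, 137, 135, 135, 138, 137, 117, 93, 84, 83, 85, 84, 84, 96, 133, 138, 140, 144, 143, 142, 140, 141, 142, 141, 144, 145, 144, 144, 142, 146, 143, 143, 145, 141, 143, 141, 141, 140, 98, 84, 85, 82, 79, 83, 86, 83, 85, 85, 61, 49, 51, 47, 37, 22, 14, 11, 8]
360 [148, 142, 142, 142, 138, 142, 140, 138, 142, 139, 139, 106, 86, 83, 84, 84, 84, 86, 84, 82, 83, 83, 83, 84, 84, 83, 79, 86, 86, 82, 81, 84, 84, 82, 81, 82, 86, 84, 83, 87, 83, 84, 84, 85, 84, 85, 84, 84, 84, 86, 81, 84, 73, 54, 47, 50, 50, 43, 30, 34]
```

Flat: the lid's side edge measures 0.209 rad against the ramp's 0.21 (a propped rear would give about 0.16), with the origin at ramp x about 0.155. On to the button.

```bash
python3 - <<'E'
from h import *
delta([.510,.239,.22],0)
E
```

```text
turn [ 0.0048 -0.009  -2.005 ] lin [ 2.2812  8.1023 -0.0042]
```

>>> {"op": "arm_command", "data": {"deltas": [{"turn": [0, 0, -0.5], "linear": [-0.6, 1.0, 0], "jaw": 255}, {"turn": [0, 0, -1.0], "linear": [-0.3, 2.1, 0], "jaw": 255}, {"turn": [0, 0, -1.5], "linear": [0.1, 3.2, 0], "jaw": 255}, {"turn": [0, 0, -2.0], "linear": [0.5, 4.3, 0], "jaw": 255}, {"turn": [0, 0, -2.0], "linear": [0.95, 5.5, 0], "jaw": 255}, {"turn": [0, 0, -2.0], "linear": [1.5, 6.6, 0], "jaw": 255}, {"turn": [0, 0, -2.0], "linear": [2.0, 7.5, 0], "jaw": 255}, {"turn": [0, 0, -2.0], "linear": [2.28, 8.1, 0], "jaw": 255}, {"turn": [0, 0, -2.0], "linear": [2.28, 8.1, 0], "jaw": 255}, {"turn": [0, 0, -2.0], "linear": [2.28, 8.1, 0], "jaw": 255}]}}

```text
clock: 15.98
ee_pos: [0.5104, 0.2376, 0.2199]
tool_rot: [0.707, -0.001, 0.707, 0.0]
ft_force: [-0.1, 0.4, 0.2]
width: -0.0
```

```bash
python3 - <<'E'
from h import *
s,p,R=cur();print(s["clock"],p,s["ft_force"],R.as_matrix())
delta([.510,.239,.16],0)
S=get_image("side")
d=cv2.resize(S[190:450,240:440,::-1],(460,598),interpolation=2);cv2.imwrite("pics/k1.png",d)
E
```

```text
15.975 [0.5104 0.2376 0.2199] [-0.0595  0.3997  0.2371] [[-0.0008 -0.0009  1.    ]
 [-0.0006  1.      0.0009]
 [-1.     -0.0006 -0.0008]]
turn [ 0.0053 -0.0047  0.0036] lin [ 1.1987  0.0287 -0.0063]
```

View pics/k1.png

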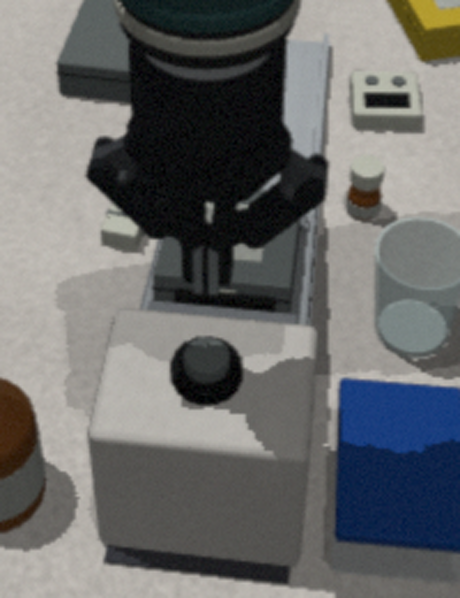

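Fingers are above the button (fingertips in crop at (207,290), button (207,360)). Descending.

>>> {"op": "arm_command", "data": {"deltas": [{"turn": [0, 0, 0], "linear": [0.6, 0.03, 0], "jaw": 255}, {"turn": [0, 0, 0], "linear": [1.1, 0.03, 0], "jaw": 255}, {"turn": [0, 0, 0], "linear": [1.24, 0.03, 0], "jaw": 255}]}}

```text
clock: 16.4
ee_pos: [0.5105, 0.238, 0.1575]
tool_rot: [0.707, 0.0, 0.708, -0.001]
ft_force: [-2.7, -1.5, 3.4]
width: 0.0
```

>>> {"op": "arm_command", "data": {"deltas": [{"turn": [0, 0, 0], "linear": [0.03, 0, 0], "jaw": 255}, {"turn": [0, 0, 0], "linear": [0.06, 0, 0], "jaw": 255}, {"turn": [0, 0, 0], "linear": [0.09, 0, 0], "jaw": 255}, {"turn": [0, 0, 0], "linear": [0.12, 0, 0], "jaw": 255}]}}

```text
clock: 16.9
ee_pos: [0.5116, 0.2389, 0.1544]
tool_rot: [0.708, -0.0, 0.706, -0.0]
ft_force: [-12.1, -8.0, 37.6]
width: 0.004
```

>>> {"op": "arm_command", "data": {"deltas": [{"turn": [0, 0, 0], "linear": [0.02, 0, 0], "jaw": 255}, {"turn": [0, 0, 0], "linear": [0.04, 0, 0], "jaw": 255}]}}

```text
clock: 17.15
ee_pos: [0.5117, 0.239, 0.1541]
tool_rot: [0.709, 0.0, 0.705, 0.0]
ft_force: [-16.8, -9.0, 57.1]
width: -0.001
```

>>> {"op": "arm_command", "data": {"deltas": [{"turn": [0, 0, 0], "linear": [-0.12, 0, 0], "jaw": 255}, {"turn": [0, 0, 0], "linear": [-0.3, 0, 0], "jaw": 255}, {"turn": [0, 0, 0], "linear": [-0.3, 0, 0], "jaw": 255}]}}

```text
clock: 17.52
ee_pos: [0.5115, 0.2393, 0.166]
tool_rot: [0.708, 0.0, 0.707, 0.0]
ft_force: [-0.2, 0.1, 0.0]
width: -0.0
```

```bash
python3 - <<'E'
from h import *
s,p,R=cur();print(s["clock"],p,s["ft_force"])
S=get_image("side");T=get_image("top")
d=np.zeros((360,780,3),np.uint8);d[:, :390]=cv2.resize(S[300:380,285:372,::-1],(390,360),interpolation=2);d[:,390:]=cv2.resize(T[225:305,150:237,::-1],(390,360),interpolation=2);cv2.imwrite("pics/k2.png",d)
E
```

```text
17.525 [0.5115 0.2393 0.166 ] [-0.1699  0.1037  0.0438]
```

View pics/k2.png

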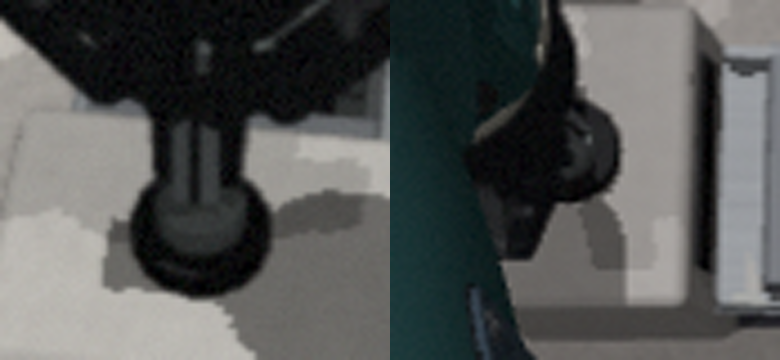

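Fingertips are centred on the button (crop (200,200)). I re-press in small steps to see the spring profile.

>>> {"op": "arm_command", "data": {"deltas": [{"turn": [0, 0, 0], "linear": [0.06, 0, 0], "jaw": 255}, {"turn": [0, 0, 0], "linear": [0.1, 0, 0], "jaw": 255}]}}

```text
clock: 17.88
ee_pos: [0.5109, 0.239, 0.1599]
tool_rot: [0.707, -0.0, 0.707, -0.0]
ft_force: [-0.3, -0.4, 2.7]
width: 0.003
```

>>> {"op": "arm_command", "data": {"deltas": [{"turn": [0, 0, 0], "linear": [0.02, 0, 0], "jaw": 255}, {"turn": [0, 0, 0], "linear": [0.02, 0, 0], "jaw": 255}]}}

```text
clock: 18.12
ee_pos: [0.511, 0.239, 0.1593]
tool_rot: [0.707, -0.0, 0.707, -0.0]
ft_force: [-0.6, -0.6, 2.2]
width: 0.002
```

>>> {"op": "arm_command", "data": {"deltas": [{"turn": [0, 0, 0], "linear": [0.03, 0, 0], "jaw": 255}, {"turn": [0, 0, 0], "linear": [0.03, 0, 0], "jaw": 255}]}}

```text
clock: 18.38
ee_pos: [0.5109, 0.239, 0.1578]
tool_rot: [0.707, -0.0, 0.707, -0.0]
ft_force: [-1.9, 0.1, 3.3]
width: 0.002
```

>>> {"op": "arm_command", "data": {"deltas": [{"turn": [0, 0, 0], "linear": [0.03, 0, 0], "jaw": 255}, {"turn": [0, 0, 0], "linear": [0.03, 0, 0], "jaw": 255}]}}

```text
clock: 18.62
ee_pos: [0.511, 0.239, 0.1563]
tool_rot: [0.707, -0.0, 0.707, -0.0]
ft_force: [-1.6, 0.3, 3.8]
width: 0.003
```

>>> {"op": "arm_command", "data": {"deltas": [{"turn": [0, 0, 0], "linear": [0.03, 0, 0], "jaw": 255}, {"turn": [0, 0, 0], "linear": [0.03, 0, 0], "jaw": 255}]}}

```text
clock: 18.88
ee_pos: [0.511, 0.239, 0.155]
tool_rot: [0.707, -0.0, 0.707, -0.0]
ft_force: [-3.7, -0.3, 7.0]
width: 0.001
```

>>> {"op": "arm_command", "data": {"deltas": [{"turn": [0, 0, 0], "linear": [0.02, 0, 0], "jaw": 255}, {"turn": [0, 0, 0], "linear": [0.02, 0, 0], "jaw": 255}]}}

```text
clock: 19.12
ee_pos: [0.511, 0.2391, 0.1548]
tool_rot: [0.707, -0.0, 0.707, -0.0]
ft_force: [-6.3, -1.1, 17.2]
width: -0.001
```

The spring profile is clear: 2→4 N over about 5–6 mm, then a hard stop (17 N), so the button is fully down. Releasing and retreating up.

>>> {"op": "arm_command", "data": {"deltas": [{"turn": [0, 0, 0], "linear": [-0.2, 0, 0], "jaw": 255}, {"turn": [0, 0, 0], "linear": [-1.0, 0, 0], "jaw": 255}, {"turn": [0, 0, 0], "linear": [-1.8, 0, 0], "jaw": 255}, {"turn": [0, 0, 0], "linear": [-2.2, 0, 0], "jaw": 255}, {"turn": [0, 0, 0], "linear": [-2.2, 0, 0], "jaw": 255}, {"turn": [0, 0, 0], "linear": [-2.2, 0, 0], "jaw": 255}]}}

```text
clock: 19.88
ee_pos: [0.5108, 0.239, 0.2628]
tool_rot: [0.707, -0.0, 0.707, -0.0]
ft_force: [-0.2, -0.3, 1.0]
width: -0.001
```

```bash
python3 - <<'E'
from h import *
s,p,R=cur();print(s["clock"],p,s["ft_force"])
S=get_image("side");T=get_image("top");S0=np.load("S.npy")
m=np.abs(S.astype(int)-S0).sum(2)
print("box/mailer region diff",m[285:318,315:365].mean(), "bottle etc",m[340:420,205:260].mean(),"button",tri((189.2,256.8),(330,345))[0])
d=np.zeros((480,640,3),np.uint8);d[:]=S[:,:,::-1];cv2.imwrite("pics/end.png",d)
E
```

```text
19.875 [0.5108 0.239  0.2628] [-0.2149 -0.3372  1.0024]
box/mailer region diff 47.96121212121212 bottle etc 22.3475 button [0.5102 0.2391 0.1394]
```

Picture limit reached, so the last check is numeric: box edges in the side view before and after the press.

```bash
python3 - <<'E'
from h import *
g=lambda a:cv2.cvtColor(a,cv2.COLOR_RGB2GRAY).astype(int)
S=g(get_image("side"));T=g(get_image("top"));S0=g(np.load("S.npy"));T0=g(np.load("T.npy"))
for c in(318,322,355,360):print(c,S0[300:322,c].tolist(),S[300:322,c].tolist())
for r in(240,250,258):print("top",r,T0[r,296:330].tolist(),T[r,296:330].tolist())
print(monitor.read_state()["ft_force"])
E
```

```text
318 [83, 86, 85, 83, 83, 84, 84, 82, 84, 85, 63, 51, 47, 44, 47, 32, 18, 19, 7, 9, 17, 46] [78, 77, 77, 77, 77, 76, 80, 75, 77, 73, 66, 49, 48, 44, 49, 32, 17, 14, 16, 8, 1, 40]
322 [96, 87, 85, 84, 83, 81, 83, 85, 83, 85, 80, 55, 51, 49, 49, 41, 25, 13, 20, 12, 7, 29] [88, 81, 78, 78, 78, 78, 79, 77, 75, 80, 72, 50, 47, 47, 47, 38, 20, 21, 16, 12, 15, 23]
355 [87, 85, 85, 83, 82, 84, 85, 87, 83, 84, 82, 83, 88, 82, 60, 48, 47, 45, 39, 24, 17, 16] [78, 81, 75, 76, 79, 75, 77, 77, 79, 77, 75, 78, 78, 77, 56, 46, 44, 47, 38, 23, 16, 17]
360 [83, 87, 83, 84, 84, 85, 84, 85, 84, 84, 84, 86, 81, 84, 73, 54, 47, 50, 50, 43, 30, 34] [77, 77, 80, 81, 78, 74, 78, 78, 77, 77, 78, 79, 78, 75, 69, 54, 47, 48, 47, 43, 28, 31]
top 240 [123, 123, 122, 121, 121, 121, 122, 121, 121, 121, 120, 120, 120, 121, 123, 120, 136, 159, 164, 164, 178, 182, 181, 181, 181, 180, 180, 180, 180, 179, 178, 179, 177, 178] [96, 104, 105, 104, 104, 105, 104, 104, 104, 104, 103, 102, 102, 103, 105, 105, 116, 140, 144, 144, 157, 161, 159, 160, 160, 159, 159, 159, 159, 158, 158, 158, 158, 157]
top 250 [161, 164, 164, 165, 136, 122, 121, 122, 121, 121, 120, 120, 120, 120, 120, 118, 103, 108, 113, 115, 124, 129, 130, 128, 129, 126, 128, 125, 149, 174, 180, 179, 179, 178] [126, 128, 128, 141, 118, 104, 103, 103, 103, 104, 102, 103, 102, 103, 103, 101, 86, 94, 98, 97, 108, 112, 112, 110, 111, 109, 109, 107, 130, 154, 158, 158, 158, 159]
top 258 [167, 168, 168, 151, 128, 121, 120, 121, 120, 121, 120, 120, 121, 119, 119, 114, 100, 109, 115, 114, 123, 129, 129, 126, 127, 128, 127, 125, 151, 177, 183, 182, 182, 181] [131, 131, 131, 116, 98, 101, 103, 102, 103, 103, 104, 103, 103, 102, 103, 98, 85, 93, 97, 97, 107, 112, 112, 110, 111, 109, 110, 108, 131, 157, 161, 161, 161, 161]
[ 0.4948  0.6502 -0.0911]
```

The box edges are at the same pixels as before the press, and the hand is clear. Handing in.

```bash
python3 -c "
from cell import robot
print(robot.job_done())"
```

```text
the job is handed in; nothing more can be done
None
```

The slide box is up behind the lip, and I pressed the load button fully down, released it and handed the job in at about 20 s. I have no verdict from the judge.

- **Push:** I pushed the labelled grey box up the ramp with the half-open fingertips. The wrist force readings on the box were about 7 N at most, reached with the pad slightly compressed, and then I backed off.
- **Box home:** The lid edge, measured across both views, sits at 0.209 rad against the ramp's 0.21, with the origin at about 155 mm up the ramp. In that two-view measurement the box came out about 8 mm low square to the ramp, more than the 2 mm calibration error. I relied on the angle instead. I never measured the 1.8 mm underside limit directly.
- **Button:** I pressed it twice. It sat about 7 mm higher than I had triangulated, so the first press ran to 57 N on the fingertips. The second was slow: 2 to 4 N over about 5 to 6 mm, then a hard stop at 17 N.
- **Last checks:** The box's edges were at the same pixels before and after the presses, the hand is about 100 mm above the button, and the wrist force reads near zero. The 12-picture limit stopped a final look. I did not check the bystanders numerically, but the path stayed clear of them.

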